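Shut off the water in the bench box of the pottery

TASK

On the throwing bench, push the plywood cover of the grey water box along its channel, all the way aside to the far stop over the closed half, so that the two valve handles lie open to view; then push the handle that ends in a round disc shut, a quarter turn clockwise (seen from above) to its stop. Only push with the fingertips: do not lift the cover out of its channel, leave the plain bar handle as it is, do not disturb the pots and tools around the box, and finish clear of everything.

Things in the scene. Friction and masses are not known exactly. Their poses are not given: they have to be found in the camera images.
- box: Fixed grey steel box, 196 (x) by 575 (y) by 85 mm high. Origin on the bench under the centre of its open well, z up, +y from the well towards the closed half. Well 150 (x) by 270 mm (y), y = -135 to 135; closed half from there to y = 420, its flat top level with the rims. Guide lips 10 mm wide on both long edges rise to 98 mm and form the cover's channel, 176 mm wide.
- cover: Loose plywood cover lying flat in the channel over the well, 170 (x) by 280 (y) by 10 mm thick, 0.3 to 0.65 kg. Origin at the centre of its underside, axes as the box's. Starts at y = 0 to 20 mm of the box frame and slides to +y; at the far stop its origin is at y = 268 mm. Only sliding friction (1 to 6 N) resists it.
- batten (a point): Centre of the wooden batten across the cover's top, the thing to push: 110 (x) by 18 (y) by 30 mm high, reaching from 95 to 125 mm above the bench. It sits 40 mm to -y of the cover's centre. Axes as the cover's.
- disc_handle (a joint): Angle of the handle with the round disc (the one to shut): 0 = open, pointing to -x of the box; it turns clockwise seen from above and reads 1.571 at its stop, shut, pointing to +y of the box. Starts between 0 and 0.2, stays where it is left, takes about 0.15 N m (3 N at the disc).
- disc_handle_end (a point): Centre of the round disc, 32 mm across, 14 mm thick, at the end of the aluminium handle; 55 mm from the pivot, 68 mm above the bench (disc from 61 to 75 mm). The bar between is 14 mm wide, 10 mm thick. Turns with the handle: its -x axis points from pivot to disc. Under the cover at the start.
- disc_handle_pivot (a point): Fixed point on the vertical turning axis of the disc handle at its mid-height, 68 mm above the bench; axes as the box's. It lies at x = 30 mm and y = -70 or +50 mm of the box frame: which of the two varies.
- bar_handle_end (a point): Point on the other handle, to be left alone, 55 mm from its pivot: a plain straight aluminium bar, 70 mm long, 14 mm wide, 10 mm thick, no disc, same height. It points to -x of the box (up to 0.2 rad clockwise of it); its pivot is at the other of the two places and turns as easily. Its -x axis points from pivot to end.
- tagine: Bystander: loose white glazed dish with a conical lid, 144 mm across, 120 mm high, beside the -y end of the box. Origin at the centre of its underside.
- beaker: Bystander: loose terracotta beaker, 68 mm across, 75 mm high, in front of the box. Origin at the centre of its underside.
- jar: Bystander: loose amber glass jar with steel lid, 60 mm across, 90 mm high, behind the box. Origin at the centre of its underside.
- scraper: Bystander: loose spatula about 170 mm long lying flat on the bench in front of the box. Origin under its middle.

How it is judged (in metres and radians):
On the way, in this order (a step that is already met when the one before it is completed fails the run):
1. the cover is slid along its channel to the far stop (within 28 mm) (y of cover in the frame of box above 0.24 m and z of cover in the frame of box between 0.078 and 0.095 m and angle between cover's own z axis and vertical below 0.08 rad), for 0.2 s.
2. the disc handle is pushed shut (value of joint disc_handle above 1.45 rad and y of cover in the frame of box above 0.24 m), for 0.2 s.
At the end, for the whole second after the job is handed in: The cover lies flat and at rest in its channel within 28 mm of the far stop; the disc handle is within 7 degrees of its shut stop; the end of the bar handle is within 12 mm of where it started; tagine, beaker, jar and scraper are within 25 mm of where they stood (all of step 2 and z of cover in the frame of box between 0.078 and 0.095 m and angle between cover's own z axis and vertical below 0.08 rad and distance of bar_handle_end from where it was at the start of the episode below 0.012 m and linear speed of cover below 0.02 m/s and distance of each of tagine, beaker, jar, scraper from where it was at the start of the episode below 0.025 m); the robot touches nothing.
It fails at once if the cover is lifted or tipped out of its channel (z of cover in the frame of box above 0.1 m or angle between cover's own z axis and vertical above 0.15 rad).
It fails at once if the plain bar handle is moved (distance of bar_handle_end from where it was at the start of the episode above 0.012 m).
It fails at once if a pot or tool around the box is disturbed or lifted (distance of any of tagine, beaker, jar, scraper from where it was at the start of the episode above 0.025 m).
It also fails if it takes over 58 s, if anything falls off the work surface, if the arm or the gripper's body presses on something with over 40 N, if the wrist force passes 120 N, or if a joint passes its speed limit or range.

ROBOT

A 6-joint arm with a two-finger parallel gripper is mounted at the origin on the work surface. World frame = base frame: x ahead of the robot, y to its left, z up, the work surface at z = 0. Lengths are in m, angles in degrees, forces in N, time in s.
With the tool pointing down it reaches from about 0.3 to 0.775 m from the base axis. Payload 14.6 kg.
Tool frame: the origin (TCP) lies on the centre line of the jaws, within the pads' length; the fingertips stand 14 mm ahead of it and the grasp point (between the pads) lies 5 mm behind it; z points along the fingers, y is the line along which they close (so a half turn about z gives the same grasp; the last joint's range is limited). The gripper opens to 85 mm and grips with 20 to 120 N. Pads are 22 mm wide; open, the fingers measure 114 mm over their backs; the gripper's body (76 mm by 85 mm) begins 54 mm behind the grasp point. The pads swing forward as they close: fully open they stand 13 mm farther back than shut.
Start: joints at [-70.68, 17.183, 87.147, -0, 75.671, -3.816], TCP at [0.216, -0.506, 0.245] pointing down, gripper open.
Joint ranges: [-173.82, 173.82], [-45.26, 126.66], [13.44, 144.39], [-59.66, 239.66], [0, 175.72], [-146.38, 146.38]. Speed limits (degrees/s): [127.2, 127.2, 147.25, 180, 180, 180].

INTERFACE

Orientations are given as [roll, pitch, yaw] about the fixed x, y, z axes, in that order (R = Rz(yaw) Ry(pitch) Rx(roll)).
In Python, from bench import * gives the robot as it stands. Calls block until the motion is done:
- movep(position, orientation): joint-space move of the TCP to a pose.
- movel(position, rotation=None, velocity=0.15, guard=None): straight line of the TCP; rotation=None keeps the orientation; velocity is the mean speed in m/s. With guard (N) it stops when the force on the tool has changed by that much, and returns True; else False.
- set_joints(angles): joint-space move.
- let_go() and grab(): open the fingers fully, or close them until they stop; the grip force is fixed at half the most.
- hold(seconds).
- inverse_kinematics(position, orientation): joint angles nearest the present ones, or None.
- get_obs(): the state.
- capture(name): name is "side" or "top" or "wrist"; returns the picture (400x640x3 uint8, red, green, blue); there is no depth.
- camera_params(name): a dict with "K" (3x3 intrinsics, pixels), "cam_to_world" (4x4, takes a point from camera to world coordinates). Camera axes: x right, y down, z forward; pixel columns grow to the right and rows downward; lengths in m; the calibration is good to about 2 mm. A picture is of the moment at which its call begins: read the wrist's pose just before it. camera_params takes no time and is no camera call; for the wrist camera it gives the pose at the moment of the call.
A pose or a line that the arm cannot do raises IKError and nothing moves.
- hand_in(): hands the job in; it is judged then, once.
Trained networks look in the newest picture that a camera, given by its name, has taken for a name from the list of things; names that differ only in an ending like _2 or _b are one class to them, and where a whole thing is asked for, a point or a joint stands for the part that bears it (a point fixed in the world has none). Each returns a list of dicts, best first, with "conf" (0 to 1); they miss things now and then, are a little off and sometimes report something else, mostly with a low value. They report only what shows in the picture. A call takes as long as a camera call.
- outline_of(camera, name): "mask" (400x640 bool, what is visible of it) and "bbox" ([left, top, width, height] in pixels, round what is visible of it).
The state is a dict: "clock": time; "qpos": joint angles; "joint_vel": joint speeds; "effort": joint torques, N m; "tcp_pos": TCP position; "ee_rot": TCP orientation; "force": force on the tool from outside, world axes, zero at the start; "torque": the same for the moment, N m; "width": opening from 0.0 (shut) to 1.0 (fully open); "grip_force": force on a finger pad.
Only numpy, scipy, OpenCV 4.12 (cv2) and the standard library are available. Lean on these libraries where they do the work, as an engineer would, in place of code of your own. Each camera call takes 0.05 s, during which the arm holds its last target. There are 200 camera calls.

## Working session

There is one attempt and no reset: what is moved stays moved. The work goes in short steps, each a Python script; the robot and the scene stay as the last script left them, time stands still between calls to the robot, and variables do not carry over. Pictures are saved under pics/ and viewed, at most 10 in all, crops included, and the job is handed in when it is done.

```bash
mkdir -p pics; python3 - <<'E'
from bench import *
import cv2
for n in("top","side"):
    im=capture(n); cv2.imwrite(f"pics/{n}0.png",im[...,::-1])
    p=camera_params(n); print(n,p["K"].round(1).tolist(),p["cam_to_world"].round(4).tolist())
    for o in("box","cover","batten","tagine","beaker","jar","scraper"):
        for r in outline_of(n,o)[:2]:
            m=r["mask"].astype("uint8"); c=cv2.findContours(m,0,2)[0]; c=max(c,key=cv2.contourArea) if c else None
            print(o,round(r["conf"],2),r["bbox"],cv2.boxPoints(cv2.minAreaRect(c)).round(1).tolist() if c is not None else 0)
print(get_obs())
E
```

```text
top [[452.7, 0.0, 315.3], [0.0, 452.7, 197.4], [0.0, 0.0, 1.0]] [[0.0212, -0.9862, 0.1644, 0.4447], [-0.9996, -0.0237, -0.0135, -0.1488], [0.0173, -0.164, -0.9863, 0.9561], [0.0, 0.0, 0.0, 1.0]]
box 0.77 [64.4, 97.9, 314.4, 170.8] [[62.20000076293945, 191.3000030517578], [93.80000305175781, 77.0999984741211], [383.29998779296875, 157.3000030517578], [351.70001220703125, 271.5]]
cover 0.58 [201.4, 138.7, 167.7, 123.1] [[201.8000030517578, 222.39999389648438], [224.39999389648438, 136.8000030517578], [366.29998779296875, 174.1999969482422], [343.79998779296875, 259.79998779296875]]
batten 0.68 [198.9, 141.3, 168.5, 121.4] [[202.10000610351562, 221.39999389648438], [225.1999969482422, 136.6999969482422], [366.70001220703125, 175.3000030517578], [343.6000061035156, 260.0]]
tagine 0.59 [373.0, 195.7, 73.1, 64.1] [[376.0, 196.0], [445.0, 196.0], [445.0, 264.0], [376.0, 264.0]]
beaker 0.7 [209.7, 251.5, 33.6, 37.3] [[202.0, 270.0], [227.0, 245.0], [251.0, 269.0], [226.0, 294.0]]
scraper 0.89 [290.4, 259.2, 83.7, 45.9] [[288.0, 288.8999938964844], [299.0, 258.20001220703125], [377.2999877929
[... 1855 characters left out ...]
7578], [237.0, 303.79998779296875]]
{'clock': 0.8, 'qpos': array([-7.06795226e+01,  1.71814274e+01,  8.71452207e+01, -3.55507192e-05,
        7.56703385e+01, -3.81511107e+00]), 'joint_vel': array([-0.00797744,  0.01923057, -0.0078144 , -0.02087114, -0.00077886,
        0.02382064]), 'effort': array([-2.53990700e-03, -5.43325174e+01, -3.61973226e+01, -1.38102932e-04,
        6.83089911e-04,  1.60658448e-05]), 'tcp_pos': array([ 0.21610428, -0.50576748,  0.24530795]), 'ee_rot': array([1.79996996e+02, 2.34872759e-04, 2.31355973e+01]), 'force': array([-0.27014381, -0.59535781,  0.45865499]), 'torque': array([-0.033924  , -0.02778719, -0.07595537]), 'grip_force': 0.0, 'width': 1.0016362495421138}
```

View pics/top0.png

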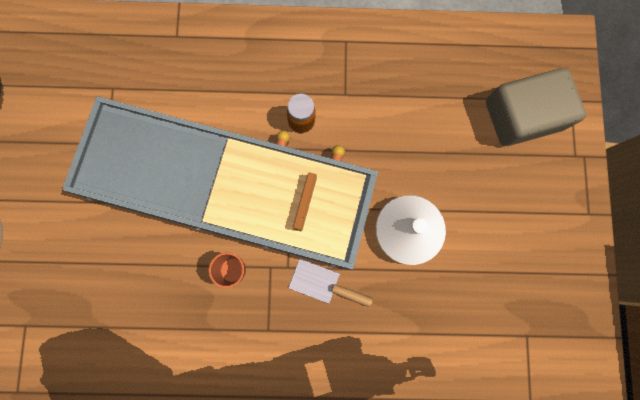

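View pics/side0.png

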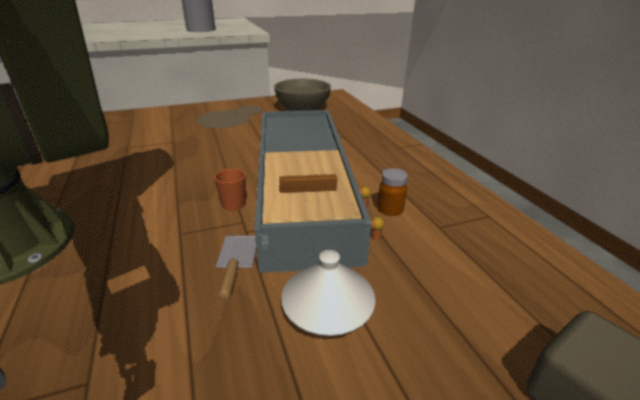

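The top view shows the box with outer corners near (101,99), (378,172), (353,267) and (65,191). The batten is at about (305,202), the jar at (301,113), and there are yellow knobs behind the box at (284,138) and (338,152). The tagine is right of the box's -y end; the beaker and scraper are in front. Next I fit the box pose.

```bash
cat > h.py <<'E'
from bench import *
import numpy as np, cv2
from scipy.optimize import least_squares
def proj(n_or_p,P):
    p=camera_params(n_or_p) if isinstance(n_or_p,str) else n_or_p
    T=np.linalg.inv(p["cam_to_world"]); q=np.atleast_2d(P)@T[:3,:3].T+T[:3,3]; q=q@np.array(p["K"]).T
    return q[:,:2]/q[:,2:]
def back(n,uv,z):
    p=camera_params(n) if isinstance(n,str) else n
    M=np.array(p["cam_to_world"]); d=np.c_[np.atleast_2d(uv),np.ones(len(np.atleast_2d(uv)))]@np.linalg.inv(p["K"]).T@M[:3,:3].T
    return M[:3,3]+d*((z-M[2,3])/d[:,2:])
def b2w(pose,P):
    x,y,a=pose; P=np.atleast_2d(P).astype(float); c,s=np.cos(a),np.sin(a)
    return np.c_[x+c*P[:,0]-s*P[:,1],y+s*P[:,0]+c*P[:,1],P[:,2]]
E
python3 - <<'E'
from h import *
C=np.array([[.098,.43,.098],[.098,-.145,.098],[-.098,-.145,.098],[-.098,.43,.098]])
uv=np.array([[101,99],[378,172],[353,267],[65,191]],float)
print(back("top",uv,.098).round(4).tolist())
p=camera_params("top")
f=lambda q:(proj(p,b2w(q,C))-uv).ravel()
r=least_squares(f,[.45,-.2,0]); print(r.x.round(4).tolist(),np.degrees(r.x[2]),r.fun.round(1).tolist())
im=capture("top"); hsv=cv2.cvtColor(im,cv2.COLOR_RGB2HSV)
b=back(p,[[306,174],[316,174],[304,231],[294,229]],.125).mean(0); 
c,s=np.cos(r.x[2]),np.sin(r.x[2]); d=b[:2]-r.x[:2]; print("batten world",b.round(4),"box",c*d[0]+s*d[1],-s*d[0]+c*d[1])
# overlay
v=im[...,::-1].copy()
def poly(P,col):
    cv2.polylines(v,[(proj(p,b2w(r.x,P))*16).round().astype(int).reshape(-1,1,2)],True,col,1,cv2.LINE_AA,4)
poly(C,(0,0,255)); by=-s*d[0]+c*d[1]; h=[.055,.009]
poly(np.array([[sx*h[0],by+sy*h[1],.125] for sx,sy in((1,1),(1,-1),(-1,-1),(-1,1))]),(255,0,0))
cv2.imwrite("pics/ov.png",cv2.resize(v[80:290,50:460],None,fx=1.9,fy=1.9))
np.save("pose.npy",np.r_[r.x,by])
E
```

```text
[[0.7747, 0.2673, 0.098], [0.6407, -0.2814, 0.098], [0.457, -0.2341, 0.098], [0.5886, 0.3172, 0.098]]
[0.5819, -0.121, -0.2393] -13.711283141753999 [-2.9, -2.2, 1.9, -1.0, 2.4, 2.6, -1.4, -0.1]
batten world [ 0.5746 -0.1413  0.125 ] box -0.0023051101909494654 -0.02146087410829953
```

View pics/ov.png

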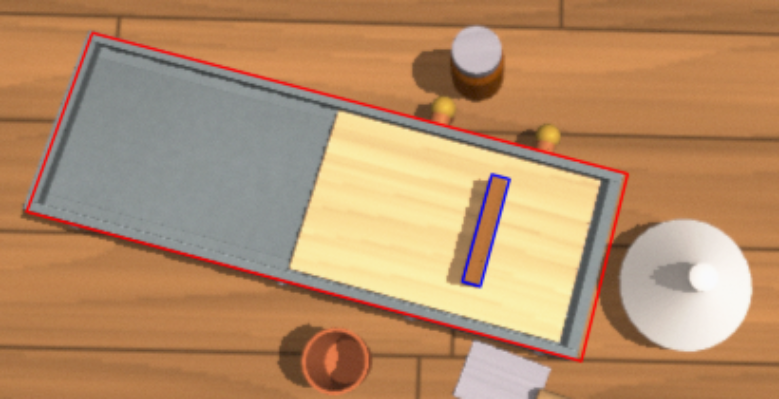

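The overlay fits, and the batten sits at y ≈ -21 mm of the box frame. I'll close the fingers, feel the cover just behind the batten, and push.

```bash
python3 - <<'E'
from h import *
q=np.load("pose.npy"); pose=q[:3]; by=q[3]; a=np.degrees(pose[2])
W=lambda x,y,z:b2w(pose,[x,y,z])[0]
grab()
st=W(0,by-.045,.2)
best=None
for s in(90,-90):
    J=inverse_kinematics(st,[180,0,a+s]); print(s,J)
    if J is not None and (best is None or abs(J[5])<best[0]): best=(abs(J[5]),s)
yaw=a+best[1]
o=get_obs(); movel(o["tcp_pos"]+[0,0,.06]); movep(W(0,by-.045,.26),[180,0,yaw]); movel(st)
print("touch",movel(W(0,by-.045,.085),velocity=.03,guard=4)); o=get_obs(); print(o["tcp_pos"],o["force"],o["clock"])
z=o["tcp_pos"][2]+.008
movel(W(0,by-.045,z),velocity=.05)
print("bat",movel(W(0,by+.01,z),velocity=.04,guard=1.5)); o=get_obs(); print(o["tcp_pos"],o["force"],o["clock"],yaw)
cv2.imwrite("pics/side1.png",capture("side")[...,::-1])
E
```

```text
90 [-21.6698078   25.18416156  82.4132827    0.          72.40255574
  -7.95852465]
-90 None
touch True
[ 0.56626863 -0.18561621  0.10909348] [0.04667497 0.13225858 6.06457365] 7.1083
bat True
[ 0.57253948 -0.15866153  0.11670736] [ 0.0432778   0.57569158 -0.95536502] 8.2083 76.288716858246
```

View pics/side1.png

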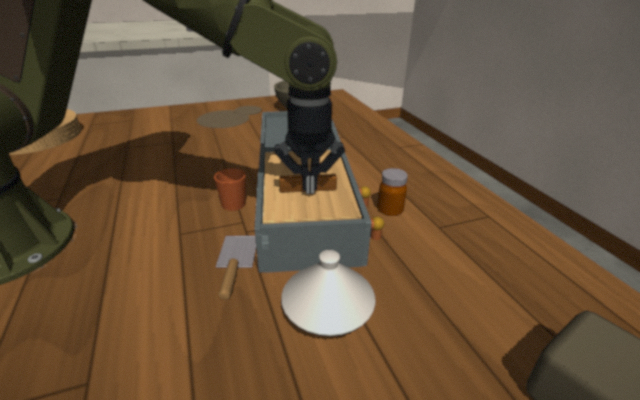

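The closed fingertips stand centred behind the batten at about (309,188), and the tip offset of 14 mm is confirmed. Now I push to the stop.

```bash
python3 - <<'E'
from h import *
q=np.load("pose.npy"); pose=q[:3]; a=np.degrees(pose[2])
W=lambda x,y,z:b2w(pose,[x,y,z])[0]
def by(P):
    c,s=np.cos(pose[2]),np.sin(pose[2]); d=P[:2]-pose[:2]; return (c*d[0]+s*d[1],-s*d[0]+c*d[1])
o=get_obs(); z=o["tcp_pos"][2]; print("start",by(o["tcp_pos"]))
print(movel(W(0,.235,z),velocity=.06,guard=12)); o=get_obs(); print("end",by(o["tcp_pos"]),o["force"],o["clock"])
x,y=by(o["tcp_pos"]); movel(W(x,y-.03,z)); 
movel(W(0,y-.03,.25)); movel(W(0,-.0,.33))
o=get_obs()
im=capture("wrist"); cv2.imwrite("pics/w1.png",im[...,::-1]); p=camera_params("wrist"); np.savez("wp.npz",**p)
t=capture("top"); cv2.imwrite("pics/top1.png",cv2.resize(t[80:290,50:460],None,fx=1.9,fy=1.9)[...,::-1])
for n in("disc_handle_end","disc_handle","bar_handle_end"):
    for cam in("wrist","top"):
        for r in outline_of(cam,n)[:2]: print(cam,n,r["conf"],r["bbox"])
E
```

```text
start (np.float64(-0.0003259108761896612), np.float64(-0.03919070789581328))
True
end (np.float64(-0.00024791617797274845), np.float64(0.22262338097622583)) [-0.84780309 -3.19956278  1.7024898 ] 12.1167
wrist disc_handle_end 0.69 [276.1, 70.3, 86.2, 42.5]
top disc_handle_end 0.45 [258.8, 176.8, 13.4, 17.8]
wrist disc_handle 0.91 [280.8, 73.8, 82.4, 35.6]
wrist disc_handle 0.4 [211.2, 0.0, 236.3, 288.8]
top disc_handle 0.56 [298.6, 257.7, 77.5, 50.1]
wrist bar_handle_end 0.81 [283.1, 192.1, 74.8, 24.8]
top bar_handle_end 0.61 [314.6, 191.0, 16.3, 36.0]
```

View pics/w1.png

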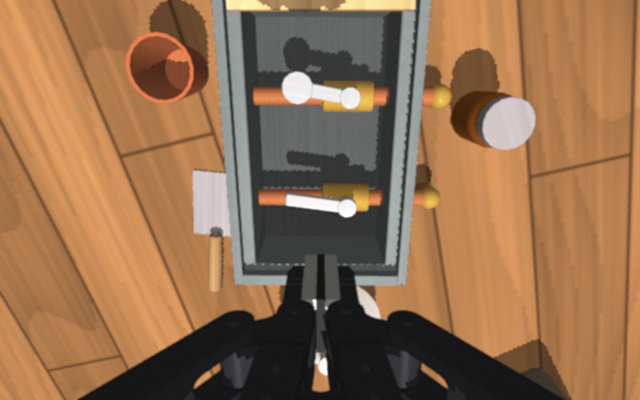

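View pics/top1.png

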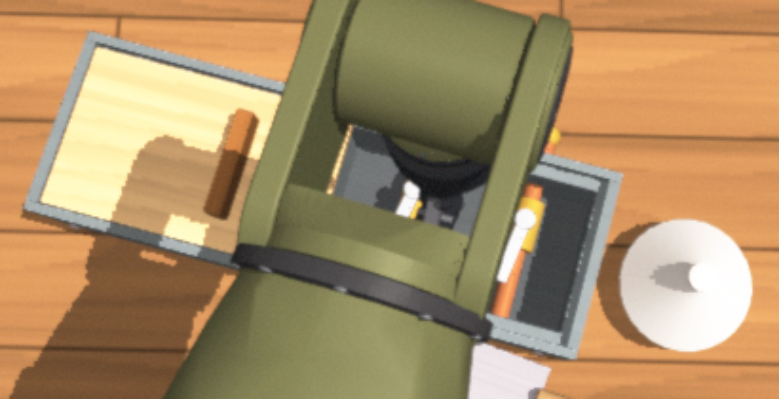

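In the wrist view the disc handle is at the +y pivot (≈(349,97)), with its disc at (297,88). The bar handle's pivot is at (347,208) and its end at (288,201). The cover has reached the stop. The box origin looks about 10 mm off in y, so I check it against the pivots.

```bash
python3 - <<'E'
from h import *
q=np.load("pose.npy"); p=dict(np.load("wp.npz"))
uv=[[349,97],[297,88],[347,208],[288,201]]
P=back(p,uv,.075); print(P.round(4).tolist())
c,s=np.cos(q[2]),np.sin(q[2])
for x in P:
    d=x[:2]-q[:2]; print((c*d[0]+s*d[1]).round(4),(-s*d[0]+c*d[1]).round(4))
E
```

```text
[[0.625, -0.0652, 0.075], [0.5756, -0.0442, 0.075], [0.5973, -0.1825, 0.075], [0.5347, -0.1589, 0.075]]
0.0286 0.0644
-0.0244 0.0731
0.0295 -0.0561
-0.0369 -0.048
```

The pivots confirm a +13 mm shift in y, so I work from the measured pivot. I push the disc along its arc with the tool turning along with it.

```bash
cat > arc.py <<'E'
from h import *
q=np.load("pose.npy"); pose=q[:3]; a=np.degrees(pose[2]); pv=np.array([.0290,.0640]); Z=.076
W=lambda x,y,z:b2w(pose,[x,y,z])[0]
def F(th,d,r=.049,z=Z):
    u=np.array([-np.cos(th),np.sin(th)]); t=np.array([np.sin(th),np.cos(th)])
    return W(*(pv+r*u-d*t),z),[180,0,a+90-np.degrees(th)]
E
python3 - <<'E'
from arc import *
P,R=F(.16,.040,z=.2); print(inverse_kinematics(*F(1.6,.027)))
movep(P,R)
print("down",movel(F(.16,.040)[0],velocity=.06,guard=5),get_obs()["tcp_pos"])
print("near",movel(*F(.16,.030),velocity=.04,guard=6))
for th in np.r_[np.arange(.3,1.5,.15),1.5]:
    g=movel(*F(th,.027),velocity=.05,guard=12); f=get_obs()["force"]
    print(round(th,2),g,f.round(1))
    if g: break
else:
    print("end",movel(*F(1.571,.022),velocity=.03,guard=8),get_obs()["force"].round(1))
o=get_obs(); print(o["tcp_pos"],o["clock"])
x=o["tcp_pos"]; d=b2w([0,0,pose[2]],[-.025,0,0])[0]
movel(x+d,velocity=.06); movel(x+d+[0,0,.15]); movel(W(-.03,-.03,.33))
cv2.imwrite("pics/w2.png",capture("wrist")[...,::-1]); np.savez("wp2.npz",**camera_params("wrist"))
E
```

```text
[-4.48471891e+00  3.53061405e+01  8.49140502e+01 -2.54444375e-14
  5.97798092e+01  1.00899811e+02]
down False [ 0.56468902 -0.08354012  0.07622028]
near False
0.3 False [0.2 0.3 0. ]
0.45 False [ 0.3  0.3 -0.4]
0.6 False [ 0.2 -0.1  0.3]
0.75 False [-0.2  0.4  0.2]
0.9 False [-0.1  0.4  0.3]
1.05 False [ 0.8  0.6 -0.3]
1.2 False [-1.4  0.6 -0.6]
1.35 False [-0.   0.5 -0.6]
1.5 False [-0.8  0.1 -1.1]
end True [-2.9  1.   2.7]
[ 0.61084944 -0.01250498  0.07531619] 21.8333
```

View pics/w2.png

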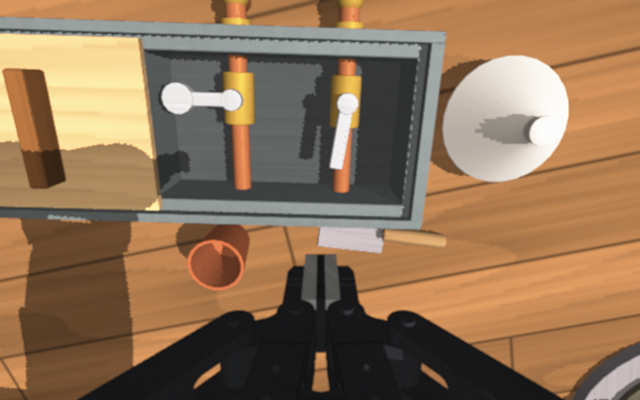

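The picture shows the disc handle at (177,98)–(232,100), parallel to the box's long edge, so it is shut. The bar handle is still at (347,104)–(337,165), the cover is still at its stop, and the arm is clear of everything.

```bash
python3 -c "
from bench import *
hold(0.5); print(hand_in())"
```

```text
the job is handed in; nothing more can be done
None
```

I pushed the cover to its far stop and turned the disc handle shut against its stop; the bar handle, pots and tools look untouched in the last picture. The job is handed in with the arm clear, but no verdict came back.

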